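# Index the bowl blank on the lathe and lock the spindle

## Robot

A 6-joint arm with a two-finger parallel gripper is mounted at the origin on the work surface. World frame = base frame: x ahead of the robot, y to its left, z up, the work surface at z = 0. Lengths are in m, angles in degrees, forces in N, time in s.
With the tool pointing down it reaches from about 0.375 to 0.925 m from the base axis. Payload 5.7 kg.
Tool frame: the origin (TCP) lies midway between the tips of the shut fingers; the grasp point (between the pads) lies 19 mm behind it; z points along the fingers, y is the direction in which the jaws open and shut (so a half turn about z gives the same grasp; the last joint's range is limited). The gripper opens to 85 mm and grips with 20 to 120 N. Pads are 22 mm wide; open, the fingers measure 114 mm over their backs; the gripper's body (76 mm by 85 mm) begins 54 mm behind the grasp point. The pads swing forward as they close: fully open they stand 13 mm farther back than shut.
Start: joints at [-73.516, 20.558, 86.54, -0, 72.909, -6.595], TCP at [0.235, -0.552, 0.231] pointing down, gripper open.
Joint ranges: [-170.27, 170.27], [-57.76, 135], [12.27, 136.19], [-55.21, 235.2], [11.17, 155.16], [-170.74, 170.74]. Speed limits (degrees/s): [136.94, 136.94, 180, 180, 180, 180].

## Interface

Orientations are given as [roll, pitch, yaw] about the fixed x, y, z axes, in that order (R = Rz(yaw) Ry(pitch) Rx(roll)).
In Python, from station import bot gives the robot as it stands. The module is installed in compiled form; this text tells all that it offers.
- The arm moves only by the tool step_arm, never from a script. Its arguments are lists of equal length, an entry for each row: "travel": the shift along the tool's x, y, z each as a share of 0.2 m, from -1 to 1, a list of three; "rot": the turn, a rotation vector about the tool's x, y, z each as a share of pi/4 rad, from -1 to 1, a list of three. A call has exactly 5 rows; each row shifts and turns the commanded pose from where the row before left it, along the tool's axes as they then stand; what a row does not reach is not made up. A row lasts 1/12 s, in which the tool goes at most 41.7 mm and 7.16 degrees, less where a joint would pass 70% of its speed; a pose out of reach is approached as far as the arm can. A call with a number of a shift or a turn outside -1 to 1 is refused whole. A call with a gripper value outside its range is refused whole. "hand" is the closure in counts, from 0 (fully open) to 255 (shut), set as the call begins (left out, the last holds). The fingers move at their own pace and stop on an object; the grip force is fixed at half the most. Time passes only in rows, so rows that do not move let the fingers close, or fill a call up. It gives the time, the measured TCP pose, the force and the opening at its end, in the units of the state.
- bot.state(): the state, without advancing time (a new reading comes with each control period).
- bot.snapshot(name): name is "scene" or "top" or "wrist"; returns a dict with "img" (384x512x3 uint8, red, green, blue), "camera_matrix" (3x3 intrinsics, pixels), "pose" (4x4, takes a point from camera to world coordinates). Camera axes: x right, y up, looking along -z (the intrinsics and any distortion apply to the point x, -y, -z); pixel columns grow to the right and rows downward; lengths in m; the calibration is good to about 2 mm. A picture is of the moment at which its call begins. There is no depth.
- bot.sign_off(): hands the job in, once; it reports no verdict.
The state is a dict: "time": time; "q": joint angles; "joint_velocities": joint speeds; "joint_efforts": joint torques, N m; "tcp_pos": TCP position; "ee_rot": TCP orientation; "force": force on the tool from outside, world axes, zero at the start; "wrist_torque": the same for the moment, N m; "width": finger opening in m.
Only numpy, scipy, OpenCV 4.12 (cv2) and the standard library are available. Lean on these libraries where they do the work, as an engineer would, in place of code of your own. Each camera call takes 0.05 s, during which the arm holds its last target.

## Task

Roll the knurled index ring behind the lathe chuck, click by click, until its red mark stands at the red pointer on top of the headstock, then swing the red-balled spindle lock lever fully over to the back so that the spindle is locked there. Turn it only by the ring's knurled rim: keep off the freshly waxed bowl blank, and leave the wax tin, the chuck key and the sanding block where they lie.

Things in the scene. Friction and masses are not known exactly. Their poses are not given: they have to be found in the camera images.
- lathe: bench wood lathe, fixed, 750 long. Origin on the bench (z = 0) straight below the spindle axis, in the index ring's mid-plane. y runs along the spindle: +y to the headstock (left), -y to bowl and tailstock; x points level to the back, away from the operator; z up. Spindle axis at z = 185. Chuck, radius 41, y = -14 to -80. Tool rest x = -100 to -80, y = -182 to -67, top z = 185
- headstock_top (a point): middle of the headstock's flat top, z = 243 (lathe y = 107). The headstock spans y = 15 to 212 and x = -47 to 47 (switch knobs to x = -71, below z = 160), motor behind it. The guard's steel strut rises from the back of the top, x = 45 to 95, y = 20 to 105, up to z = 330: behind the lever, clear of its swing
- guard_edge (a point): front edge of the clear plastic chuck guard, above the ring: lathe x = -45, z = 343. The guard is a fixed shell of radius 165 about the spindle, from this edge over the top to x = 90 at the back, y = 30 to -180. So the ring is reached from the front, under this edge, with the tool leaning about 35 deg: fingers pointing down and to the back (+x)
- ring_centre (a point): centre of the index ring, on the spindle axis, z = 185. The ring is a steel disc of outer radius 55, 26 wide along y (y = -13 to 13), its rim knurled with 36 rounded ribs 2.5 proud; 12 cross lines, one per station, one red and the others white. A fingertip pressed on the rim with 8 to 15 N and moved along it carries the ring round (friction about 0.6)
- index_ring (a joint): angle of ring, chuck and bowl about the spindle (lathe +y), rad: 0 = red mark at the pointer, positive = mark turned to the back and down. No end stop. A sprung roller holds it in 12 stations, a click every 0.5236 rad (30 deg, 29 mm of rim); about 4 N at the rim to leave one, past half way it snaps into the next. Starts at 2, 3 or 4 clicks; rolling the rim's top to the front (-x) lowers it
- ring_mark (a point): middle of the red cross line on the ring's rim, 55 from the spindle axis; it turns with the ring
- pointer (a point): where the red mark has to stand: the top of the rim, 55 straight above ring_centre, beside the small red pointer on the headstock's edge
- lock_lever (a joint): spindle lock lever, hinged along y in the headstock top, rad: 0 = free, leaning 0.45 to the front (-x); 0.9 = locked, leaning 0.45 to the back (+x), at its stop. Stays where it is left; 1 to 2 N at the ball moves it. Its inner nose drops between two posts of the spindle, so it goes home only with the ring resting in a station
- lever_ball (a point): centre of the lever's red ball (diameter 24), 85 from the hinge on a 10 thick steel stem. Hinge line at lathe x = -14, z = 228; the ball stands at lathe y = 85, z = 304 at both ends of its swing (314 halfway), and moves from lathe x = -51 (free) to x = 23 (locked)
- bowl_blank: waxed wooden bowl blank in the chuck, diameter 132, lathe y = -70 to -150, turns with the ring; not to be touched. Origin at ring_centre
- sand_block: bystander: cork sanding block, 112 x 67 x 33, on the bench beside the headstock; origin at the middle of its underside
- wax_tin: bystander: wax tin with yellow lid, diameter 62, 36 high, standing on the headstock top at its far left end, 80 left of the lock lever; origin at the middle of its underside
- chuck_key: bystander: steel T-handled chuck key, 110 long, lying on the lathe bed between the bowl and the tailstock; origin at the middle of its underside

How it is judged (in metres and radians):
On the way, in this order (a step that is already met when the one before it is completed fails the run):
1. the ring rests in the station with its red mark at the pointer (within 6 mm), the lock lever still free (distance between ring_mark and pointer below 0.006 m and velocity of joint index_ring between -0.15 and 0.15 rad/s and value of joint lock_lever below 0.35 rad), for 0.3 s.
2. the lock lever is fully over to the back with the red mark at the pointer (distance between ring_mark and pointer below 0.006 m and value of joint lock_lever above 0.78 rad), for 0.2 s.
At the end, for the whole second after the job is handed in: The red mark of the ring stands at the pointer (within 6 mm, less than a quarter of a click), the ring is at rest, and the lock lever is over to the back (more than 0.78 of 0.9 rad) (all of step 2 and velocity of joint index_ring between -0.15 and 0.15 rad/s); the robot touches nothing.
It fails at once if the waxed bowl blank is touched (contact force between any of the fingers, the arm and bowl_blank above 0.5 N).
It fails at once if the wax tin, the chuck key or the sanding block is pushed more than 30 mm (distance of any of sand_block, wax_tin, chuck_key from where it was at the start of the episode above 0.03 m).
It also fails if it takes over 72 s, if anything falls off the work surface, if the arm or the gripper's body presses on something with over 40 N, if the wrist force passes 120 N, or if a joint passes its speed limit or range.

## Working session

There is one attempt and no reset: what is moved stays moved. The work goes in short steps, Python scripts to look and compute and a tool call to move; the robot and the scene stay as the last step left them, time stands still between calls to the robot, and variables do not carry over. Pictures are saved under pics/ and viewed, and the job is handed in when it is done.

Besides the shell and the picture viewer there is one more tool, called as name(argument=value, ...) on one line, values as JSON. step_arm: Moves the arm, as the interface text tells. Shift numbers are shares of 0.2 m and turn numbers shares of pi/4 rad, none past 1 either way. Its arguments: {"type":"object","properties":{"travel":{"type":"array","items":{"type":"array","items":{"type":"number"}}},"rot":{"type":"array","items":{"type":"array","items":{"type":"number"}}},"hand":{"type":"number"}},"required":["travel","rot"]}

```bash
mkdir -p pics; ls; python3 - <<'E'
from station import bot
import cv2,pickle
print(bot.state())
for n in ["scene","top","wrist"]:
    s=bot.snapshot(n); pickle.dump(s,open(f"pics/{n}0.pkl","wb"))
    cv2.imwrite(f"pics/{n}0.png",s["img"][:,:,::-1])
    print(n,s["camera_matrix"].tolist(),s["pose"].round(4).tolist(),[k for k in s])
E
```

```text
pics
{'time': 0.0, 'q': array([-7.35150965e+01,  2.05977369e+01,  8.65991099e+01, -2.35742358e-04,
        7.29075524e+01, -6.59574879e+00]), 'joint_velocities': array([ 0.063362  , -0.06966222, -0.03451147, -0.09321599,  0.06205883,
       -0.05282667]), 'joint_efforts': array([-2.13743049e-03, -5.27632248e+01, -2.78623563e+01, -4.74855933e-04,
        1.31113117e-02,  2.30791727e-05]), 'tcp_pos': array([ 0.2350051 , -0.55132889,  0.23045482]), 'ee_rot': array([-1.79896266e+02, -1.17679290e-02,  2.30807112e+01]), 'force': array([0.52856365, 0.68100824, 0.07019705]), 'wrist_torque': array([0.02233719, 0.0243202 , 0.02814775]), 'width': 0.08553392882048695}
scene [[433.8952772441743, 0.0, 260.932320170453], [0.0, 433.8952772441743, 191.96085606076588], [0.0, 0.0, 1.0]] [[-0.5945, -0.6102, 0.5236, 1.1666], [0.8041, -0.4525, 0.3856, 0.4793], [0.0016, 0.6503, 0.7597, 1.0946], [0.0, 0.0, 0.0, 1.0]] ['img', 'camera_matrix', 'pose']
top [[412.96069393424295, 0.0, 257.09995740718375], [0.0, 412.96069393424295, 187.835443690983], [0.0, 0.0, 1.0]] [[0.0181, 0.9813, -0.1916, 0.3716], [-0.9998, 0.0158, -0.0133, 0.0162], [-0.0101, 0.1918, 0.9814, 1.2246], [0.0, 0.0, 0.0, 1.0]] ['img', 'camera_matrix', 'pose']
wrist [[302.511962223903, 0.0, 257.64647584266294], [0.0, 302.511962223903, 193.66297390864827], [0.0, 0.0, 1.0]] [[0.3919, 0.8692, 0.3016, 0.3122], [-0.92, 0.3706, 0.1275, -0.5192], [-0.001, -0.3274, 0.9449, 0.372], [0.0, 0.0, 0.0, 1.0]] ['img', 'camera_matrix', 'pose']
```

View pics/scene0.png

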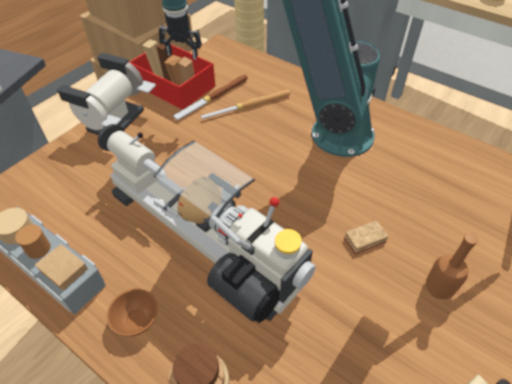

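View pics/top0.png

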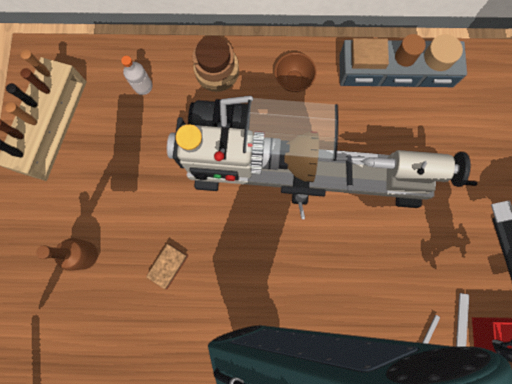

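View pics/wrist0.png

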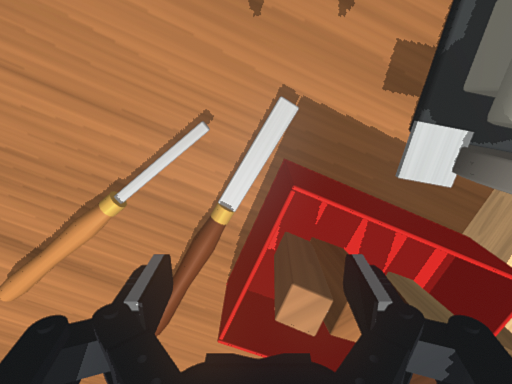

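The scene view shows the lathe with the red ball at about (275,202) and the tin at (288,240). In the top view the ball is at about (219,156), the tin at (189,137) and the ring at about (258,153). I'll zoom in on both.

```bash
python3 - <<'E'
import cv2
a=cv2.imread("pics/top0.png")[80:230,150:350]; cv2.imwrite("pics/topz.png",cv2.resize(a,None,fx=4,fy=4,interpolation=cv2.INTER_CUBIC))
a=cv2.imread("pics/scene0.png")[130:280,130:330]; cv2.imwrite("pics/scenez.png",cv2.resize(a,None,fx=4,fy=4,interpolation=cv2.INTER_CUBIC))
E
```

```text
(no output)
```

View pics/topz.png

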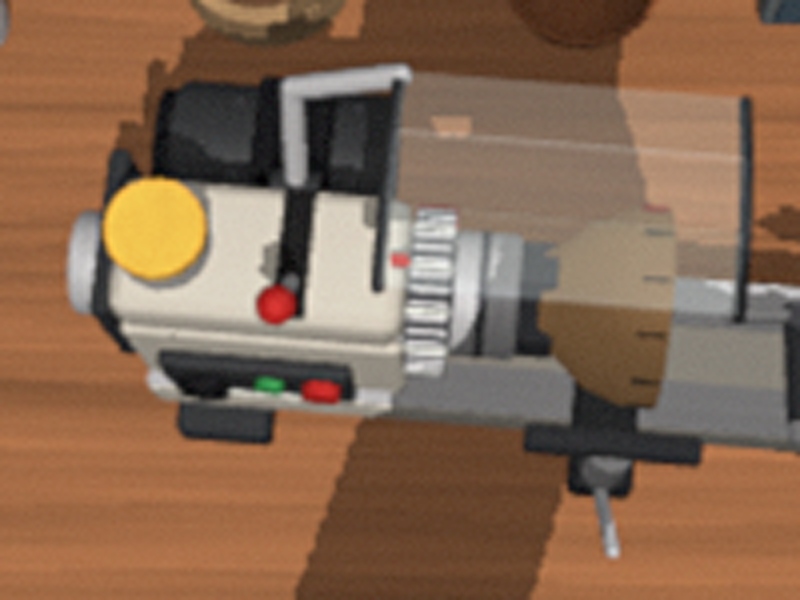

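View pics/scenez.png

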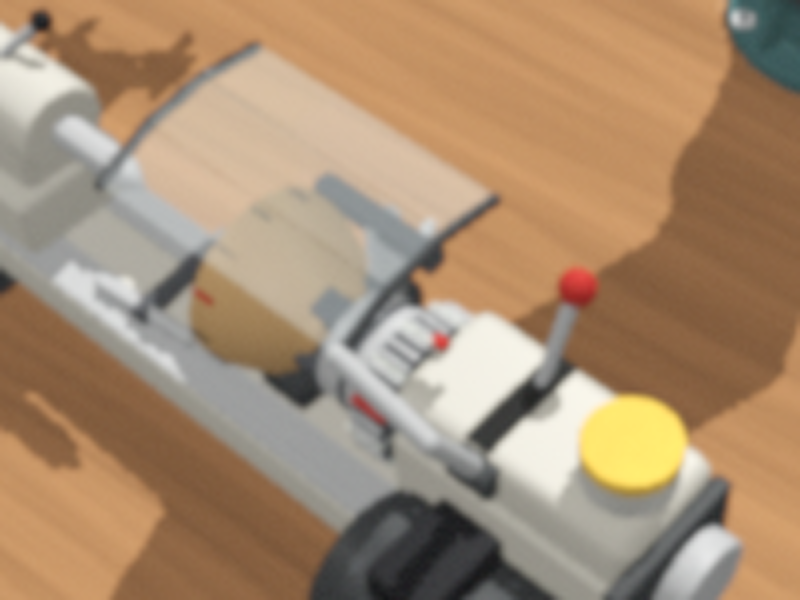

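```bash
cat > h.py <<'E'
import numpy as np,pickle,cv2
from scipy.optimize import least_squares
from scipy.spatial.transform import Rotation as R
def proj(s,p):
    P=np.linalg.inv(s["pose"])@np.append(p,1); K=s["camera_matrix"]
    return np.array([K[0,0]*P[0]/-P[2]+K[0,2], K[1,1]*(-P[1])/-P[2]+K[1,2]])
def ray(s,uv):
    K=s["camera_matrix"]; d=np.array([(uv[0]-K[0,2])/K[0,0],-(uv[1]-K[1,2])/K[1,1],-1])
    return s["pose"][:3,3], s["pose"][:3,:3]@d
def L2W(L,p):
    c,s_=np.cos(L[2]),np.sin(L[2]); return np.array([L[0]+c*p[0]-s_*p[1],L[1]+s_*p[0]+c*p[1],p[2]])
E
python3 - <<'E'
from h import *
S={n:pickle.load(open(f"pics/{n}0.pkl","rb")) for n in("top","scene")}
def blob(n,roi):
    u0,v0,u1,v1=roi; im=S[n]["img"][v0:v1,u0:u1].astype(int)
    m=(im[...,0]>130)&(im[...,1]<70)&(im[...,2]<70)
    k=(im[...,0]-im[...,1]).clip(0)*m; y,x=np.nonzero(m)
    print(n,roi,m.sum()); return np.array([np.average(x,weights=k[y,x])+u0,np.average(y,weights=k[y,x])+v0])
bt=blob("top",(208,145,232,166)); bs=blob("scene",(265,192,285,212))
print(bt,bs)
top=lambda u,v:((u+.5)/4-.5+150,(v+.5)/4-.5+80)
sc=lambda u,v:((u+.5)/4-.5+130,(v+.5)/4-.5+130)
obs=[("top",bt,(-.051,.085,.304),3),("scene",bs,(-.051,.085,.304),3),
("top",top(378,290),(-.045,.030,.343),1),("top",top(740,320),(-.045,-.180,.343),1),
("scene",sc(495,200),(-.045,.030,.343),1),("scene",sc(258,45),(-.045,-.18,.343),1)]
f=lambda L:np.concatenate([w*(proj(S[n],L2W(L,p))-uv) for n,uv,p,w in obs])
r=least_squares(f,[.6,0,0]); L=r.x; print(L,np.degrees(L[2]),r.fun.reshape(-1,2).round(2).tolist()); np.save("L.npy",L)
# ball triangulate
A=[];b=[]
for n,uv in(("top",bt),("scene",bs)):
    o,d=ray(S[n],uv); d/=np.linalg.norm(d); M=np.eye(3)-np.outer(d,d);A.append(M);b.append(M@o)
print("ball tri",np.linalg.lstsq(np.vstack(A),np.hstack(b),rcond=None)[0],"model",L2W(L,(-.051,.085,.304)))
for n in S:
  for nm,p in(("ringTop",(0,0,.24)),("pointer",(0,.018,.243)),("tin",(0,.165,.279))): print(n,nm,proj(S[n],L2W(L,p)).round(1))
for k in range(5): 
  a=k*np.pi/6; print(k,*[ (n,proj(S[n],L2W(L,(.055*np.sin(a),0,.185+.055*np.cos(a)))).round(1)) for n in S])
print("redmark scene px",sc(368,408),"pointer obs",top(400,260),sc(441,342))
E
```

```text
top (208, 145, 232, 166) 64
scene (265, 192, 285, 212) 49
[218.6291249  155.84164883] [274.00121296 201.96655692]
[ 0.6697391   0.03048788 -0.08594296] -4.924169038410638 [[-0.88, -1.38], [-0.14, -2.57], [-2.64, -1.66], [1.68, 0.13], [1.36, 0.32], [-0.82, -1.5]]
ball tri [0.625999   0.11939028 0.30050524] model [0.6262235  0.11955186 0.304     ]
top ringTop [257.5 145.9]
top pointer [250.2 144.8]
top tin [188.9 134.5]
scene ringTop [234.1 211.8]
scene pointer [239.3 214.8]
scene tin [286.1 239.3]
0 ('top', array([257.5, 145.9])) ('scene', array([234.1, 211.8]))
1 ('top', array([258.6, 136.3])) ('scene', array([226.6, 220.2]))
2 ('top', array([259.5, 131.3])) ('scene', array([221.4, 229.9]))
3 ('top', array([259.8, 132. ])) ('scene', array([220.1, 238. ]))
4 ('top', array([259.6, 137.9])) ('scene', array([222.8, 242.3]))
redmark scene px (221.625, 231.625) pointer obs (249.625, 144.625) (239.875, 215.125)
```

The red mark on the back face is at scene pixel (222,232), which fits 2 clicks. Next I'll write a planning helper and start moving.

```bash
cat >> h.py <<'E'
def tgtR(L,lean):
    l=np.radians(lean); z=[np.sin(l),0,-np.cos(l)]; x=[-np.cos(l),0,-np.sin(l)]
    return R.from_euler('z',L[2])*R.from_matrix(np.column_stack([x,np.cross(z,x),z]))
def W2L(L,p):
    c,s=np.cos(L[2]),np.sin(L[2]); d=np.asarray(p)-[L[0],L[1],0]
    return np.array([c*d[0]+s*d[1],-s*d[0]+c*d[1],d[2]])
def report(bot,targets=(),lean=None):
    L=np.load("L.npy"); s=bot.state(); Rc=R.from_euler('xyz',s["ee_rot"],degrees=True)
    print("t",round(s["time"],2),"lathe pos mm",(W2L(L,s["tcp_pos"])*1e3).round(1),"rpy",s["ee_rot"].round(1),"F lathe",(R.from_euler('z',-L[2]).apply(s["force"])).round(1),"w",round(s["width"],4),"q",s["q"].round(0))
    if lean is not None:
        Rt=tgtR(L,lean); print("rot share total",((Rc.inv()*Rt).as_rotvec()/(np.pi/4)).round(3))
        Rc=Rt
    p=s["tcp_pos"]
    for t in targets:
        w=L2W(L,np.array(t)/1e3); print(t,"travel share total (at final rot)",(Rc.inv().apply(w-p)/.2).round(3)); p=w
E
python3 - <<'E'
from h import *; from station import bot
report(bot,[(-160,0,430)],0)
E
```

```text
t 0.15 lathe pos mm [-383.1 -617.2  230.7] rpy [-179.9   -0.    23.1] F lathe [-0.3  0.1  1.2] w 0.0857 q [-74.  21.  87.  -0.  73.  -7.]
rot share total [-0.000e+00 -2.000e-03 -3.378e+00]
(-160, 0, 430) travel share total (at final rot) [-1.116  3.086 -0.997]
```

step_arm(travel=[[0,0,-0.2],[0,0,-0.2],[0,0,-0.2],[0,0,-0.2],[0,0,-0.2]], rot=[[0,0,-0.15],[0,0,-0.15],[0,0,-0.15],[0,0,-0.15],[0,0,-0.15]], hand=255)

```text
time: 0.57
tcp_pos: [0.235, -0.5514, 0.4329]
ee_rot: [-180.0, -0.0, 57.2]
force: [-0.3, -2.1, -0.5]
width: 0.0257
```

```bash
python3 - <<'E'
from h import *; from station import bot
report(bot,[(-160,0,430)])
report(bot,[(-160,0,430)],0)
E
```

```text
t 0.57 lathe pos mm [-383.1 -617.   432.9] rpy [-180.    -0.    57.2] F lathe [-0.1 -2.1 -0.5] w 0.0257 q [-74.  14.  68.   0.  98. -41.]
(-160, 0, 430) travel share total (at final rot) [ 3.249 -0.458  0.017]
t 0.57 lathe pos mm [-383.1 -617.   432.9] rpy [-180.    -0.    57.2] F lathe [-0.1 -2.1 -0.5] w 0.0257 q [-74.  14.  68.   0.  98. -41.]
rot share total [ 0.00e+00 -1.00e-03 -2.62e+00]
(-160, 0, 430) travel share total (at final rot) [-1.116  3.085  0.015]
```

step_arm(travel=[[0.2,-0.03,0],[0.2,-0.03,0],[0.2,-0.03,0],[0.2,-0.03,0],[0.2,-0.03,0]], rot=[[0,0,0],[0,0,0],[0,0,0],[0,0,0],[0,0,0]])

```text
time: 0.98
tcp_pos: [0.3197, -0.3663, 0.431]
ee_rot: [-180.0, -0.0, 56.8]
force: [1.4, -0.9, 0.9]
width: 0.0002
```

step_arm(travel=[[0.2,-0.03,0],[0.2,-0.03,0],[0.2,-0.03,0],[0.2,-0.03,0],[0.2,-0.03,0]], rot=[[0,0,0],[0,0,0],[0,0,0],[0,0,0],[0,0,0]])

```text
time: 1.4
tcp_pos: [0.4039, -0.1823, 0.4312]
ee_rot: [-180.0, -0.0, 56.8]
force: [0.7, 0.1, -0.1]
width: -0.0001
```

step_arm(travel=[[0.2,-0.03,0],[0.2,-0.03,0],[0.2,-0.03,0],[0.2,-0.03,0],[0.2,-0.03,0]], rot=[[0,0,0],[0,0,0],[0,0,0],[0,0,0],[0,0,0]])

```text
time: 1.82
tcp_pos: [0.4883, 0.0016, 0.4313]
ee_rot: [-180.0, 0.0, 56.8]
force: [0.8, -1.6, -0.1]
width: -0.0001
```

step_arm(travel=[[0,0,0],[0,0,0],[0,0,0],[0,0,0],[0,0,0]], rot=[[0,0,-0.15],[0,0,-0.15],[0,0,-0.15],[0,0,-0.15],[0,0,-0.15]])

```text
time: 2.23
tcp_pos: [0.4879, -0.0002, 0.4309]
ee_rot: [-179.9, -0.0, 90.9]
force: [0.1, -0.3, -0.3]
width: 0.0003
```

step_arm(travel=[[0,0,0],[0,0,0],[0,0,0],[0,0,0],[0,0,0]], rot=[[0,0,-0.15],[0,0,-0.15],[0,0,-0.15],[0,0,-0.15],[0,0,-0.15]])

```text
time: 2.65
tcp_pos: [0.4879, -0.0005, 0.431]
ee_rot: [-180.0, -0.0, 124.7]
force: [0.1, 0.4, 0.8]
width: -0.0002
```

step_arm(travel=[[0,0,0],[0,0,0],[0,0,0],[0,0,0],[0,0,0]], rot=[[0,0,-0.15],[0,0,-0.15],[0,0,-0.15],[0,0,-0.15],[0,0,-0.15]])

```text
time: 3.07
tcp_pos: [0.4879, -0.0005, 0.431]
ee_rot: [-180.0, -0.0, 158.4]
force: [0.4, -0.8, 0.3]
width: -0.0002
```

```bash
python3 - <<'E'
from h import *; from station import bot
report(bot,[],0)
report(bot,[(-145,-4,330)],45)
E
```

```text
t 3.07 lathe pos mm [-178.5  -46.5  431. ] rpy [-180.    -0.   158.4] F lathe [ 0.5 -0.8  0.3] w -0.0002 q [ -8.   4.  81.   0.  95. -77.]
rot share total [ 0.    -0.001 -0.37 ]
t 3.07 lathe pos mm [-178.5  -46.5  431. ] rpy [-180.    -0.   158.4] F lathe [ 0.5 -0.8  0.3] w -0.0002 q [ -8.   4.  81.   0.  95. -77.]
rot share total [-0.145 -0.994 -0.351]
(-145, -4, 330) travel share total (at final rot) [0.238 0.212 0.476]
```

step_arm(travel=[[0,0,0],[0,0,0],[0,0,0],[0,0,0],[0,0,0]], rot=[[0,0,-0.123],[0,0,-0.123],[0,0,-0.124],[0,-0.14,0],[0,-0.14,0]])

```text
time: 3.48
tcp_pos: [0.4898, -0.0008, 0.4306]
ee_rot: [-180.0, 12.7, 174.7]
force: [-0.0, 0.1, -0.3]
width: 0.0001
```

step_arm(travel=[[0,0,0],[0,0,0],[0,0,0],[0,0,0],[0,0,0]], rot=[[0,-0.144,0],[0,-0.144,0],[0,-0.144,0],[0,-0.144,0],[0,-0.144,0]])

```text
time: 3.9
tcp_pos: [0.4875, -0.0005, 0.4321]
ee_rot: [-180.0, 45.4, 174.7]
force: [0.6, 0.4, -0.4]
width: -0.0001
```

```bash
python3 - <<'E'
from h import *; from station import bot
report(bot,[(-145,-4,330)],45)
E
```

```text
t 3.9 lathe pos mm [-178.9  -46.5  432.1] rpy [-180.    45.4  174.7] F lathe [ 0.5  0.4 -0.4] w -0.0001 q [ -12.  -20.  115.    7.   40. -100.]
rot share total [-0.006  0.008 -0.005]
(-145, -4, 330) travel share total (at final rot) [0.241 0.212 0.481]
```

step_arm(travel=[[0.05,0.042,0.1],[0.05,0.042,0.1],[0.05,0.042,0.1],[0.05,0.042,0.1],[0.04,0.042,0.08]], rot=[[0,0,0],[0,0,0],[0,0,0],[0,0,0],[0,0,0]])

```text
time: 4.32
tcp_pos: [0.5251, 0.0388, 0.3277]
ee_rot: [180.0, 44.9, 174.7]
force: [0.3, -0.1, -0.6]
width: -0.0003
```

```bash
python3 - <<'E'
from h import *; from station import bot
# approach point: theta 27 deg, 15mm off rim
import math
th=math.radians(27); pt=lambda r:(-r*math.sin(th),-4,185+r*math.cos(th))
print(pt(75),pt(57.5))
report(bot,[pt(80)],45)
for n in("wrist","scene","top"):
    s=bot.snapshot(n); cv2.imwrite(f"pics/{n}1.png",s["img"][:,:,::-1]); pickle.dump(s,open(f"pics/{n}1.pkl","wb"))
a=cv2.imread("pics/scene1.png")[130:280,130:330]; b=cv2.imread("pics/top1.png")[80:230,150:350]
cv2.imwrite("pics/z1.png",cv2.resize(np.hstack([a,b]),None,fx=2,fy=2,interpolation=cv2.INTER_CUBIC))
E
```

```text
(-34.049287480466006, -4, 251.8254893141276) (-26.104453735023938, -4, 236.23287514083114)
t 4.32 lathe pos mm [-144.8   -4.1  327.7] rpy [180.   44.9 174.7] F lathe [ 0.3 -0.  -0.6] w -0.0003 q [ -1.  -8. 122.  -8.  21. -80.]
rot share total [-0.005 -0.002 -0.005]
(-36.31923997916374, -4, 256.28052193506943) travel share total (at final rot) [-0.131  0.001  0.636]
```

View pics/wrist1.png

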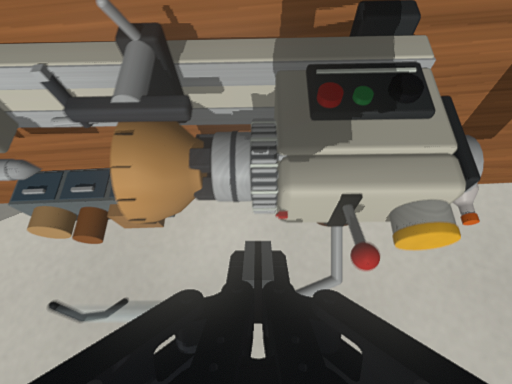

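View pics/z1.png

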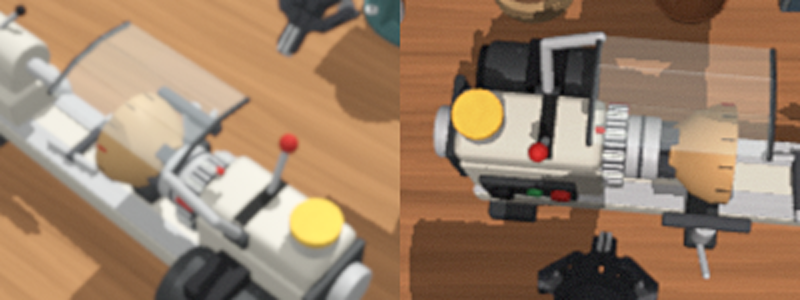

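The wrist view shows the fingers (u 243-272) lined up with the ring (u 250-277), so the y alignment is good. The red pointer is at (282,214). I'll move in halfway and watch q5.

step_arm(travel=[[-0.026,0,0.08],[-0.026,0,0.08],[-0.026,0,0.08],[-0.026,0,0.08],[-0.026,0,0.08]], rot=[[0,0,0],[0,0,0],[0,0,0],[0,0,0],[0,0,0]])

```text
time: 4.88
tcp_pos: [0.6017, 0.0305, 0.2931]
ee_rot: [-180.0, 45.2, 174.7]
force: [-0.4, 0.5, 0.3]
width: -0.0002
```

```bash
python3 - <<'E'
from h import *; from station import bot
import math
th=math.radians(28); pt=lambda r:(-r*math.sin(th),-4,185+r*math.cos(th))
for l in (45,42): report(bot,[pt(72),pt(57)],l)
E
```

```text
t 4.88 lathe pos mm [-67.8  -5.8 293.1] rpy [-180.    45.2  174.7] F lathe [-0.4  0.5  0.3] w -0.0002 q [ -2.   2. 119.  -9.  14. -79.]
rot share total [-0.006  0.003 -0.006]
(-33.80195252058414, -4, 248.57222668584274) travel share total (at final rot) [0.037 0.009 0.277]
(-26.759879078795777, -4, 235.32801279295884) travel share total (at final rot) [ 0.022 -0.     0.072]
t 4.88 lathe pos mm [-67.8  -5.8 293.1] rpy [-180.    45.2  174.7] F lathe [-0.4  0.5  0.3] w -0.0002 q [ -2.   2. 119.  -9.  14. -79.]
rot share total [-0.006  0.07  -0.006]
(-33.80195252058414, -4, 248.57222668584274) travel share total (at final rot) [0.023 0.009 0.279]
(-26.759879078795777, -4, 235.32801279295884) travel share total (at final rot) [ 0.018 -0.     0.073]
```

step_arm(travel=[[0,0,0],[0,0,0],[0,0,0],[0,0,0],[0,0,0]], rot=[[0,0.1,0],[0,0.1,0],[0,0.02,0],[0,0,0],[0,0,0]])

```text
time: 5.3
tcp_pos: [0.6011, 0.0308, 0.2929]
ee_rot: [180.0, 35.3, 174.7]
force: [-0.4, 0.4, -0.3]
width: -0.0002
```

```bash
cat >> h.py <<'E'
import math
def rim(th,r,y=-4):
    t=math.radians(th); return (round(-r*math.sin(t),1),y,round(185+r*math.cos(t),1))
E
python3 - <<'E'
from h import *; from station import bot
report(bot,[rim(33,80),rim(33,65),rim(33,57)],35)
E
```

```text
t 5.3 lathe pos mm [-68.5  -5.6 292.9] rpy [180.   35.3 174.7] F lathe [-0.5  0.4 -0.3] w -0.0002 q [ -3.   3. 111.  -3.  31. -85.]
rot share total [-0.004  0.006 -0.007]
(-43.6, -4, 252.1) travel share total (at final rot) [0.015 0.008 0.238]
(-35.4, -4, 239.5) travel share total (at final rot) [ 0.003 -0.     0.075]
(-31.0, -4, 232.8) travel share total (at final rot) [0.001 0.    0.04 ]
```

step_arm(travel=[[0.003,0.002,0.055],[0.003,0.002,0.055],[0.003,0.002,0.055],[0.003,0.002,0.055],[0.003,0,0.055]], rot=[[0,0,0],[0,0,0],[0,0,0],[0,0,0],[0,0,0]])

```text
time: 5.72
tcp_pos: [0.6296, 0.0303, 0.2426]
ee_rot: [180.0, 35.0, 174.7]
force: [0.3, -0.4, 0.6]
width: 0.0001
```

step_arm(travel=[[0,0,0.008],[0,0,0.008],[0,0,0.005],[0,0,0],[0,0,0]], rot=[[0,0,0],[0,0,0],[0,0,0],[0,0,0],[0,0,0]])

```text
time: 6.13
tcp_pos: [0.6322, 0.0301, 0.2416]
ee_rot: [180.0, 35.1, 174.7]
force: [0.5, 0.2, -0.2]
width: 0.0001
```

```bash
python3 - <<'E'
from h import *; from station import bot
report(bot,[rim(33,57)],35)
s=bot.snapshot("wrist"); cv2.imwrite("pics/w2.png",s["img"][:,:,::-1])
E
```

```text
t 6.13 lathe pos mm [-37.4  -3.7 241.6] rpy [180.   35.1 174.7] F lathe [ 0.5  0.3 -0.2] w 0.0001 q [ -3.  10. 112.  -4.  23. -84.]
rot share total [-0.004  0.003 -0.006]
(-31.0, -4, 232.8) travel share total (at final rot) [-0.001 -0.002  0.054]
```

View pics/w2.png

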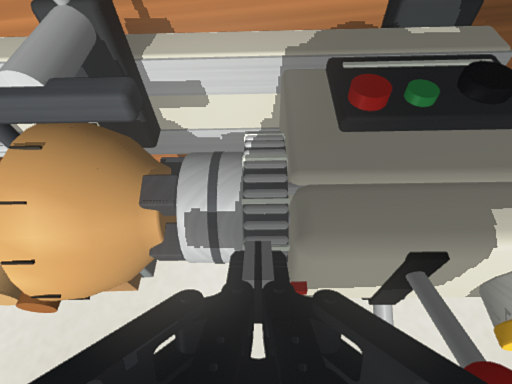

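The fingertips (u 243-273) are within the ring's band (u 245-288) and well clear of the bowl. I'll creep into contact now.

step_arm(travel=[[0,0.003,0.013],[0,0.003,0.013],[0,0.002,0.013],[0,0,0.006],[0,0,0]], rot=[[0,0,0],[0,0,0],[0,0,0],[0,0,0],[0,0,0]])

```text
time: 6.6
tcp_pos: [0.6373, 0.0312, 0.2333]
ee_rot: [180.0, 35.1, 174.7]
force: [0.2, -0.2, -0.3]
width: 0.0001
```

step_arm(travel=[[0,0,0.005],[0,0,0.005],[0,0,0],[0,0,0],[0,0,0]], rot=[[0,0,0],[0,0,0],[0,0,0],[0,0,0],[0,0,0]])

```text
time: 7.02
tcp_pos: [0.6385, 0.031, 0.2322]
ee_rot: [180.0, 35.1, 174.7]
force: [1.2, 0.5, -0.1]
width: -0.0
```

```bash
python3 - <<'E'
from h import *; from station import bot
report(bot,[rim(33,57)],35)
E
```

```text
t 7.02 lathe pos mm [-31.2  -2.1 232.2] rpy [180.   35.1 174.7] F lathe [ 1.1  0.6 -0.1] w -0.0 q [ -2.  11. 112.  -4.  22. -84.]
rot share total [-0.004  0.002 -0.006]
(-31.0, -4, 232.8) travel share total (at final rot) [-0.003 -0.009 -0.002]
```

step_arm(travel=[[0,0,0.005],[0,0,0.005],[0,0,0],[0,0,0],[0,0,0]], rot=[[0,0,0],[0,0,0],[0,0,0],[0,0,0],[0,0,0]])

```text
time: 7.43
tcp_pos: [0.6396, 0.0309, 0.2308]
ee_rot: [180.0, 35.1, 174.7]
force: [-2.5, -0.2, 5.4]
width: -0.0004
```

step_arm(travel=[[0,0,0.005],[0,0,0.003],[0,0,0],[0,0,0],[0,0,0]], rot=[[0,0,0],[0,0,0],[0,0,0],[0,0,0],[0,0,0]])

```text
time: 7.85
tcp_pos: [0.64, 0.0309, 0.2306]
ee_rot: [180.0, 35.2, 174.7]
force: [-14.9, 0.6, 16.9]
width: 0.0004
```

step_arm(travel=[[0.014,0,0],[0.014,0,0],[0.014,0,0],[0,0,0],[0,0,0]], rot=[[0,0,0],[0,0,0],[0,0,0],[0,0,0],[0,0,0]])

```text
time: 8.27
tcp_pos: [0.6351, 0.0313, 0.227]
ee_rot: [180.0, 35.4, 174.7]
force: [-9.2, -1.0, 15.9]
width: -0.0002
```

```bash
python3 - <<'E'
from h import *; from station import bot
report(bot,[rim(33,57)],35)
s=bot.snapshot("wrist"); cv2.imwrite("pics/w3.png",s["img"][:,:,::-1])
for n in("scene",):
    s=bot.snapshot(n); cv2.imwrite(f"pics/{n}3.png",s["img"][:,:,::-1])
a=cv2.imread("pics/scene3.png")[170:260,190:290]; b=cv2.imread("pics/w3.png")[100:300,180:340]
cv2.imwrite("pics/z3.png",np.hstack([cv2.resize(a,(440,400),interpolation=cv2.INTER_CUBIC),cv2.resize(b,(320,400))]))
E
```

```text
t 8.27 lathe pos mm [-34.6  -2.1 227. ] rpy [180.   35.4 174.7] F lathe [-9.  -1.8 15.9] w -0.0002 q [ -2.  11. 113.  -5.  21. -83.]
rot share total [-0.004  0.009 -0.006]
(-31.0, -4, 232.8) travel share total (at final rot) [-0.031 -0.009 -0.013]
```

View pics/z3.png

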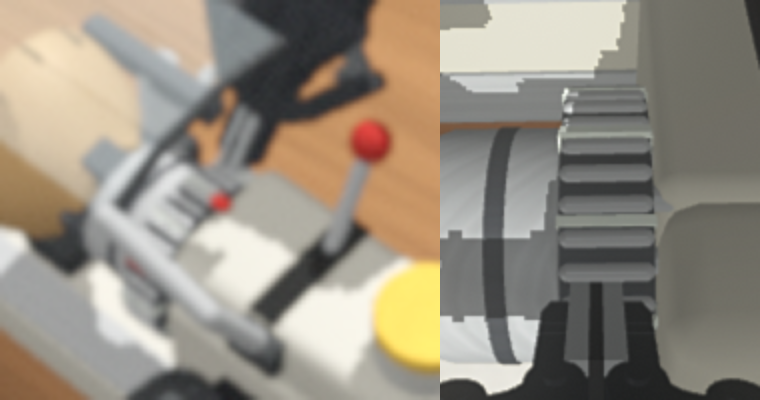

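The normal force is about 18 N, and it barely changed over the first 6 mm along the tangent, so the fingertip is behaving as a flat pad. I'll keep rolling.

step_arm(travel=[[0.014,0,0],[0.014,0,0],[0.014,0,0.001],[0,0,0],[0,0,0]], rot=[[0,0,0],[0,0,0],[0,0,0],[0,0,0],[0,0,0]])

```text
time: 8.78
tcp_pos: [0.6261, 0.0321, 0.2197]
ee_rot: [-180.0, 35.1, 174.7]
force: [-10.1, 1.1, 10.7]
width: 0.0004
```

```bash
cat >> h.py <<'E'
def look(bot,tag):
    report(bot)
    L=np.load("L.npy"); s=bot.state(); Rt=R.from_euler('xyz',s["ee_rot"],degrees=True); print("F tool",Rt.inv().apply(s["force"]).round(1))
    w=bot.snapshot("wrist")["img"][:,:,::-1]; sc=bot.snapshot("scene")["img"][:,:,::-1]
    cv2.imwrite(f"pics/w{tag}.png",w);cv2.imwrite(f"pics/s{tag}.png",sc)
    cv2.imwrite(f"pics/z{tag}.png",np.hstack([cv2.resize(sc[170:260,190:290],(440,400),interpolation=cv2.INTER_CUBIC),cv2.resize(w[100:300,180:340],(320,400))]))
E
python3 - <<'E'
from h import *; from station import bot
look(bot,"4")
E
```

```text
t 8.78 lathe pos mm [-43.6  -2.2 219.7] rpy [-180.    35.1  174.7] F lathe [-10.1   0.2  10.7] w 0.0004 q [ -2.  11. 114.  -5.  20. -83.]
F tool [  2.1   0.1 -14.6]
```

View pics/z4.png

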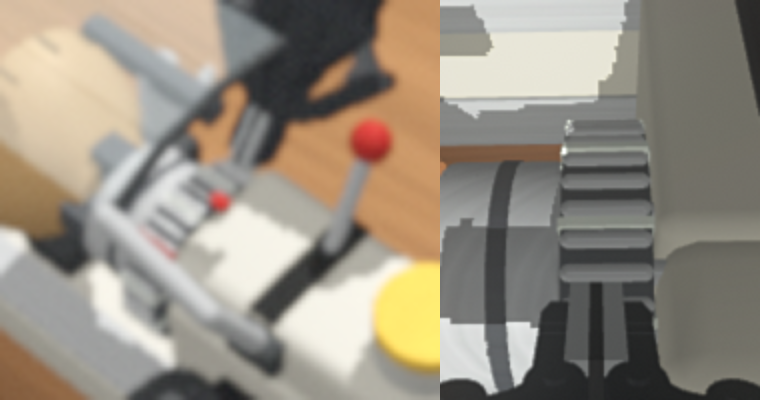

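The red mark has moved to about (226,226), roughly 60% of a click. The tangential force has changed sign, so the ring is past halfway. I'll go on about 9 mm and then lift off.

step_arm(travel=[[0.015,0,0.001],[0.015,0,0.002],[0.015,0,0.003],[0,0,0],[0,0,0]], rot=[[0,0,0],[0,0,0],[0,0,0],[0,0,0],[0,0,0]])

```text
time: 9.3
tcp_pos: [0.6189, 0.0327, 0.2119]
ee_rot: [-180.0, 34.9, 174.7]
force: [-6.1, -0.2, 0.2]
width: -0.0002
```

```bash
python3 - <<'E'
from h import *; from station import bot
look(bot,"5")
E
```

```text
t 9.3 lathe pos mm [-50.9  -2.1 211.9] rpy [-180.    34.9  174.7] F lathe [-6.1 -0.7  0.2] w -0.0002 q [ -2.  11. 115.  -5.  19. -83.]
F tool [ 4.9 -0.7 -3.6]
```

View pics/z5.png

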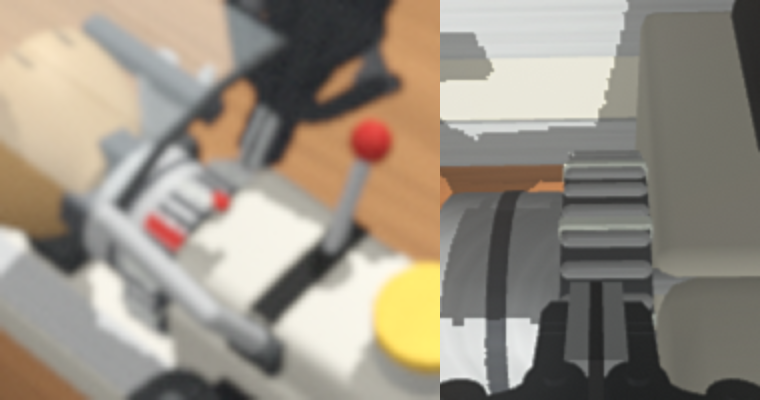

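The red mark is at about (227.5,222), which matches station 1. I'll lift off, go back to the starting contact point and repeat the stroke.

step_arm(travel=[[0,0,-0.03],[0,0,-0.027],[-0.043,0,0],[-0.043,0,0],[-0.043,0,0]], rot=[[0,0,0],[0,0,0],[0,0,0],[0,0,0],[0,0,0]])

```text
time: 9.82
tcp_pos: [0.6366, 0.0313, 0.2391]
ee_rot: [180.0, 35.2, 174.7]
force: [0.3, -0.3, -0.0]
width: 0.0001
```

```bash
python3 - <<'E'
from h import *; from station import bot
look(bot,"6")
E
```

```text
t 9.82 lathe pos mm [-33.   -2.  239.1] rpy [180.   35.2 174.7] F lathe [ 0.3 -0.3 -0. ] w 0.0001 q [ -2.  10. 111.  -4.  23. -84.]
F tool [-0.2 -0.3  0.2]
```

View pics/z6.png

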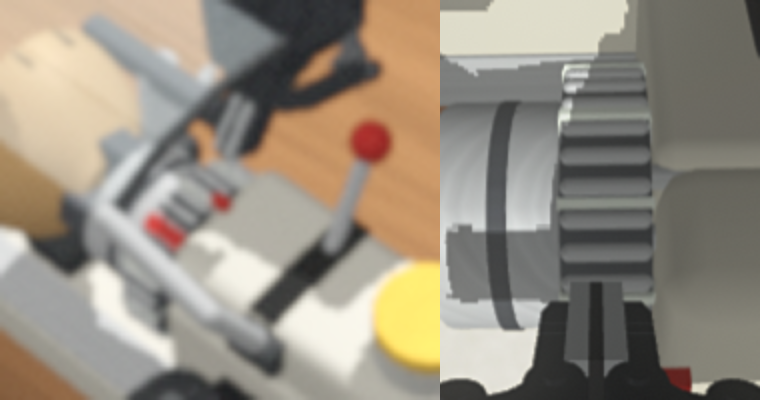

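step_arm(travel=[[0,0,0.02],[0,0,0.015],[0,0,0.008],[0,0,0.004],[0,0,0]], rot=[[0,0,0],[0,0,0],[0,0,0],[0,0,0],[0,0,0]])

```text
time: 10.33
tcp_pos: [0.6394, 0.031, 0.2303]
ee_rot: [-180.0, 35.1, 174.7]
force: [-12.1, 0.5, 14.8]
width: -0.0002
```

Station 1 is holding with the mark at zoom (165,232), and contact is at about 19 N. I'll make the second stroke with the same profile.

step_arm(travel=[[0.014,0,0],[0.014,0,0],[0.014,0,0],[0,0,0],[0,0,0]], rot=[[0,0,0],[0,0,0],[0,0,0],[0,0,0],[0,0,0]])

```text
time: 10.75
tcp_pos: [0.6337, 0.0314, 0.226]
ee_rot: [-180.0, 35.2, 174.7]
force: [-7.2, -0.5, 11.6]
width: -0.0002
```

step_arm(travel=[[0.014,0,0],[0.014,0,0],[0.014,0,0.001],[0,0,0],[0,0,0]], rot=[[0,0,0],[0,0,0],[0,0,0],[0,0,0],[0,0,0]])

```text
time: 11.17
tcp_pos: [0.6255, 0.0322, 0.2187]
ee_rot: [-180.0, 35.0, 174.7]
force: [-1.0, 0.0, 0.8]
width: 0.0003
```

```bash
python3 - <<'E'
from h import *; from station import bot
look(bot,"7")
E
```

```text
t 11.17 lathe pos mm [-44.2  -2.1 218.7] rpy [-180.    35.   174.7] F lathe [-1.  -0.1  0.8] w 0.0003 q [ -2.  11. 114.  -5.  20. -83.]
F tool [ 0.4 -0.1 -1.2]
```

View pics/z7.png

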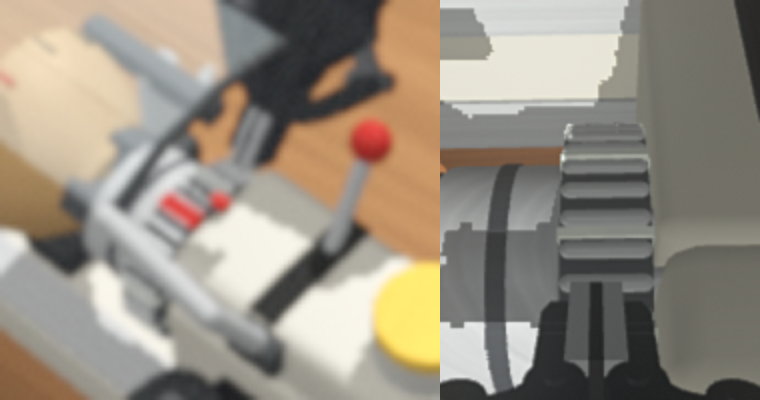

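The mark is about half a click along, at zoom (182,210), but the pressure has dropped to about 1 N. I'll press in a little and carry on.

step_arm(travel=[[0.003,0,0.005],[0.012,0,0.002],[0.014,0,0.003],[0.0,0,0],[0,0,0]], rot=[[0,0,0],[0,0,0],[0,0,0],[0,0,0],[0,0,0]])

```text
time: 11.68
tcp_pos: [0.6219, 0.0325, 0.2138]
ee_rot: [-180.0, 34.9, 174.7]
force: [-4.7, 0.3, 0.8]
width: -0.0002
```

```bash
python3 - <<'E'
from h import *; from station import bot
look(bot,"8")
E
```

```text
t 11.68 lathe pos mm [-47.9  -2.1 213.8] rpy [-180.    34.9  174.7] F lathe [-4.7 -0.1  0.8] w -0.0002 q [ -2.  12. 115.  -5.  19. -83.]
F tool [ 3.4 -0.1 -3.3]
```

View pics/z8.png

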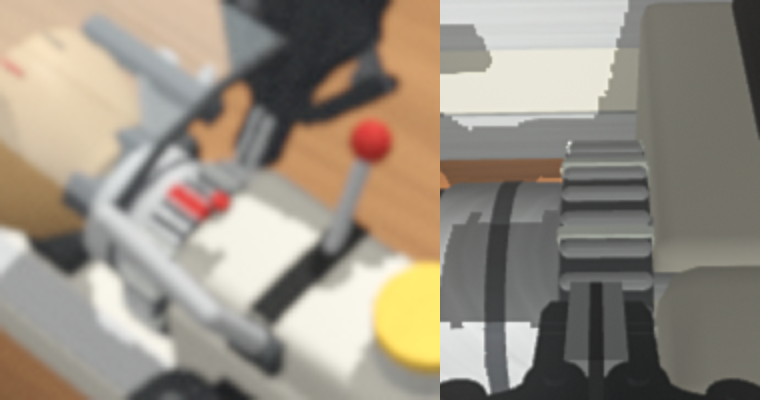

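The mark is about 70% of the way and snapping forward. I'll carry it a bit further, then lift off along -z.

step_arm(travel=[[0.015,0,0.002],[0.015,0,0.001],[0,0,0],[0,0,-0.04],[0,0,-0.04]], rot=[[0,0,0],[0,0,0],[0,0,0],[0,0,0],[0,0,0]])

```text
time: 12.2
tcp_pos: [0.6097, 0.0337, 0.2247]
ee_rot: [180.0, 35.1, 174.7]
force: [-0.7, 0.2, 0.6]
width: 0.0
```

step_arm(travel=[[0,0,-0.08],[0,0,-0.08],[0,0,-0.08],[0,0,-0.08],[0,0,-0.08]], rot=[[0,0,0],[0,0,0],[0,0,0],[0,0,0],[0,0,0]])

```text
time: 12.62
tcp_pos: [0.5635, 0.0381, 0.2917]
ee_rot: [180.0, 35.2, 174.7]
force: [0.2, -0.2, 0.9]
width: -0.0003
```

```bash
python3 - <<'E'
from h import *; from station import bot
look(bot,"9")
s=bot.snapshot("top"); a=s["img"][80:230,150:350,::-1]; cv2.imwrite("pics/t9.png",cv2.resize(a,None,fx=4,fy=4,interpolation=cv2.INTER_CUBIC))
E
```

```text
t 12.62 lathe pos mm [-106.5   -1.6  291.7] rpy [180.   35.2 174.7] F lathe [ 0.2 -0.2  0.9] w -0.0003 q [ -2.  -0. 115.  -4.  30. -84.]
F tool [-0.7 -0.2 -0.6]
```

View pics/z9.png

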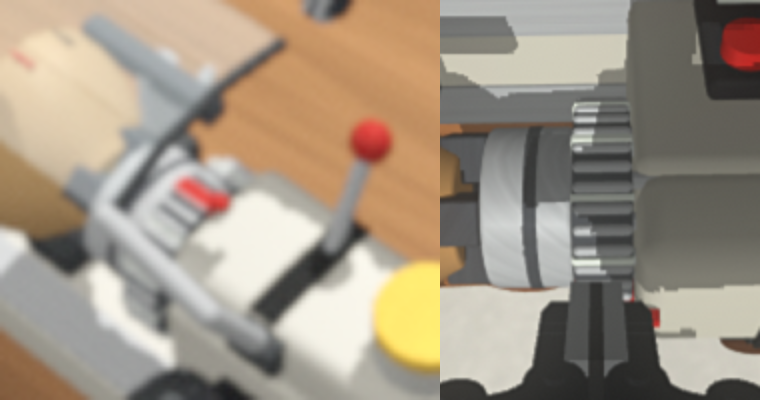

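View pics/t9.png

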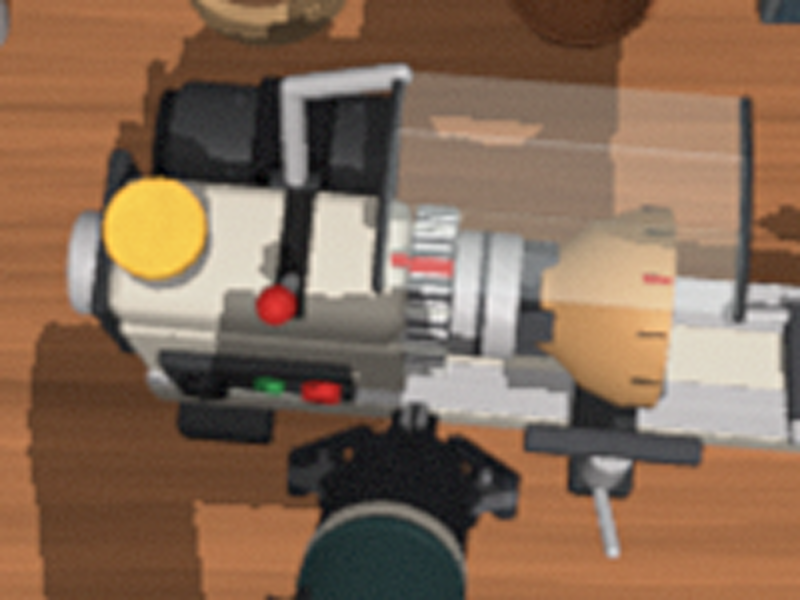

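The top view shows the red mark (about zoom (425,266)) in line with the red pointer (400,260), and the lever is still free. Step 1 is done. Next I'll go over to the lever.

```bash
python3 - <<'E'
from h import *; from station import bot
report(bot,[(-125,88,335)])
report(bot,[(-125,88,335)],8)
E
```

```text
t 12.77 lathe pos mm [-105.7   -1.5  292. ] rpy [180.   35.4 174.7] F lathe [ 0.4 -1.3  0. ] w 0.0001 q [ -2.  -0. 115.  -4.  30. -84.]
(-125, 88, 335) travel share total (at final rot) [-0.044  0.447 -0.233]
t 12.77 lathe pos mm [-105.7   -1.5  292. ] rpy [180.   35.4 174.7] F lathe [ 0.4 -1.3  0. ] w 0.0001 q [ -2.  -0. 115.  -4.  30. -84.]
rot share total [-0.002  0.608 -0.007]
(-125, 88, 335) travel share total (at final rot) [ 0.066  0.448 -0.226]
```

step_arm(travel=[[-0.009,0.05,-0.06],[-0.009,0.1,-0.06],[-0.009,0.1,-0.06],[-0.009,0.1,-0.053],[-0.008,0.1,0]], rot=[[0,0,0],[0,0,0],[0,0,0],[0,0,0],[0,0,0]])

```text
time: 13.18
tcp_pos: [0.5529, 0.1304, 0.3344]
ee_rot: [179.9, 35.3, 174.7]
force: [0.2, -0.1, 0.4]
width: -0.0003
```

step_arm(travel=[[0,0,0],[0,0,0],[0,0,0],[0,0,0],[0,0,0]], rot=[[0,0.122,0],[0,0.122,0],[0,0.122,0],[0,0.122,0],[0,0.122,0]])

```text
time: 13.6
tcp_pos: [0.553, 0.1297, 0.3329]
ee_rot: [179.9, 7.5, 174.8]
force: [1.0, -1.0, -0.5]
width: -0.0001
```

```bash
python3 - <<'E'
from h import *; from station import bot
report(bot,[(-105,86,297),(-74,86,297)],8)
s=bot.snapshot("wrist"); cv2.imwrite("pics/w10.png",s["img"][:,:,::-1])
E
```

```text
t 13.6 lathe pos mm [-124.8   88.9  332.9] rpy [179.9   7.5 174.8] F lathe [ 1.  -0.9 -0.5] w -0.0001 q [  7.  10.  88.  -2.  75. -77.]
rot share total [ 0.    -0.012 -0.007]
(-105, 86, 297) travel share total (at final rot) [-0.073 -0.014  0.191]
(-74, 86, 297) travel share total (at final rot) [-0.153 -0.     0.022]
```

View pics/w10.png

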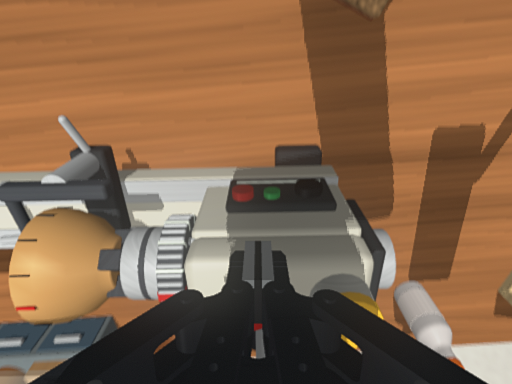

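The red ball shows between the fingers at (258,327), so it's aligned in y. I'll lower and then push to the back.

step_arm(travel=[[-0.015,-0.003,0.04],[-0.015,-0.003,0.04],[-0.015,-0.003,0.04],[-0.015,-0.002,0.04],[-0.015,-0.003,0.03]], rot=[[0,0,0],[0,0,0],[0,0,0],[0,0,0],[0,0,0]])

```text
time: 14.07
tcp_pos: [0.5708, 0.1247, 0.2954]
ee_rot: [-180.0, 7.6, 174.8]
force: [-0.7, 0.2, 0.4]
width: 0.0001
```

step_arm(travel=[[-0.04,0,0.006],[-0.04,0,0.006],[-0.04,0,0.006],[-0.04,0,0.005],[-0.04,0,0.005]], rot=[[0,0,0],[0,0,0],[0,0,0],[0,0,0],[0,0,0]])

```text
time: 14.48
tcp_pos: [0.6129, 0.1211, 0.2972]
ee_rot: [180.0, 7.7, 174.7]
force: [-1.4, 1.2, 1.0]
width: -0.0
```

```bash
python3 - <<'E'
from h import *; from station import bot
report(bot,[(0,86,297)])
E
```

```text
t 14.48 lathe pos mm [-64.4  85.4 297.2] rpy [180.    7.7 174.7] F lathe [-1.5  1.1  1. ] w -0.0 q [  6.  16.  84.  -2.  72. -79.]
(0, 86, 297) travel share total (at final rot) [-0.319  0.005  0.044]
```

step_arm(travel=[[-0.04,0,0.006],[-0.04,0,0.006],[-0.04,0,0.006],[-0.04,0,0.006],[-0.04,0,0.006]], rot=[[0,0,0],[0,0,0],[0,0,0],[0,0,0],[0,0,0]])

```text
time: 14.9
tcp_pos: [0.6532, 0.1173, 0.2961]
ee_rot: [180.0, 7.6, 174.7]
force: [-1.0, 0.9, 0.4]
width: 0.0002
```

step_arm(travel=[[-0.03,0,0.004],[-0.03,0,0.004],[-0.03,0,0.004],[-0.03,0,0.004],[0,0,0]], rot=[[0,0,0],[0,0,0],[0,0,0],[0,0,0],[0,0,0]])

```text
time: 15.32
tcp_pos: [0.6768, 0.1149, 0.2957]
ee_rot: [-180.0, 7.6, 174.7]
force: [-0.5, 0.3, -0.8]
width: 0.0
```

```bash
python3 - <<'E'
from h import *; from station import bot
report(bot,[(0,86,297)])
s=bot.snapshot("scene"); cv2.imwrite("pics/s11.png",cv2.resize(s["img"][130:280,180:380,::-1],None,fx=3,fy=3,interpolation=cv2.INTER_CUBIC))
E
```

```text
t 15.32 lathe pos mm [-2.000e-01  8.470e+01  2.957e+02] rpy [-180.     7.6  174.7] F lathe [-0.6  0.2 -0.8] w 0.0 q [  5.  21.  77.  -1.  75. -80.]
(0, 86, 297) travel share total (at final rot) [-0.002  0.007 -0.006]
```

View pics/s11.png

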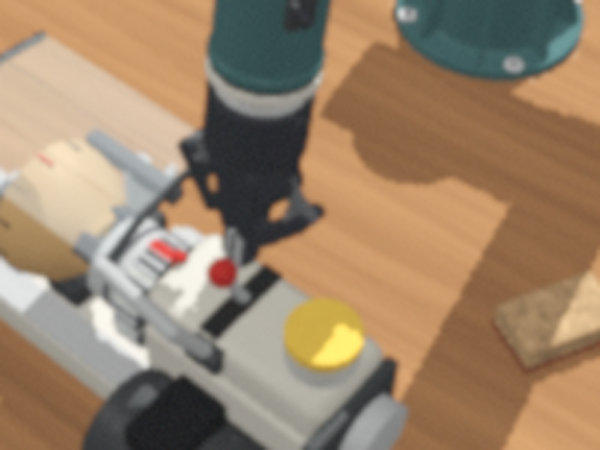

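The ball has gone over to zoom (222,272), but there's no stop force yet. I'll push on gently until I feel it.

step_arm(travel=[[-0.008,0,0.001],[-0.008,0,0.001],[-0.008,0,0.001],[0,0,0],[0,0,0]], rot=[[0,0,0],[0,0,0],[0,0,0],[0,0,0],[0,0,0]])

```text
time: 15.78
tcp_pos: [0.6774, 0.1149, 0.2958]
ee_rot: [-180.0, 7.2, 174.8]
force: [-13.1, 0.6, 4.5]
width: -0.0002
```

step_arm(travel=[[-0.008,0,0.001],[-0.008,0,0.001],[0,0,0],[0,0,0],[0,0,0]], rot=[[0,0,0],[0,0,0],[0,0,0],[0,0,0],[0,0,0]])

```text
time: 16.2
tcp_pos: [0.6776, 0.1149, 0.2956]
ee_rot: [-179.9, 6.9, 174.8]
force: [-21.9, 1.6, 10.1]
width: -0.0001
```

```bash
python3 - <<'E'
from h import *; from station import bot
report(bot,[(0,86,297)])
S=bot.snapshot("scene"); im=S["img"].astype(int); 
L=np.load("L.npy")
for a in (.7,.78,.9): print(a,proj(S,L2W(L,(-.014+.085*np.sin(a-.45),.085,.228+.085*np.cos(a-.45)))).round(1))
m=((im[...,0]>90)&(im[...,1]<60)&(im[...,2]<60)).astype(np.uint8); n,_,st,c=cv2.connectedComponentsWithStats(m)
print([(st[i],c[i].round(1)) for i in range(1,n) if 180<c[i][0]<320 and 180<c[i][1]<260])
E
```

```text
t 16.2 lathe pos mm [  0.6  84.8 295.6] rpy [-179.9    6.9  174.8] F lathe [-22.   -0.3  10.1] w -0.0001 q [  5.  22.  76.  -1.  76. -80.]
(0, 86, 297) travel share total (at final rot) [ 0.002  0.006 -0.007]
0.7 [257.6 214.1]
0.78 [255.7 216.3]
0.9 [252.9 219.8]
[(array([251, 217,   7,   8,  44], dtype=int32), array([253.9, 220.5]))]
```

A firm stop at 22 N, and the ball's pixel (253.9,220.5) matches 0.9 rad. I'll back off to the front and up.

step_arm(travel=[[0.04,0,0],[0.05,0,-0.02],[0.08,0,-0.04],[0.1,0,-0.1],[0.1,0,-0.1]], rot=[[0,0,0],[0,0,0],[0,0,0],[0,0,0],[0,0,0]])

```text
time: 16.67
tcp_pos: [0.6039, 0.1216, 0.3381]
ee_rot: [-180.0, 7.7, 174.7]
force: [-0.6, 0.3, 0.4]
width: 0.0002
```

step_arm(travel=[[0.15,0,-0.1],[0.15,0,-0.1],[0.15,0,0],[0,0,0],[0,0,0]], rot=[[0,0,0],[0,0,0],[0,0,0],[0,0,0],[0,0,0]])

```text
time: 17.08
tcp_pos: [0.5095, 0.1306, 0.3669]
ee_rot: [180.0, 7.8, 174.8]
force: [1.2, 0.0, -0.2]
width: 0.0001
```

```bash
python3 - <<'E'
from h import *; from station import bot
report(bot)
S=bot.snapshot("scene"); T=bot.snapshot("top")
cv2.imwrite("pics/z12.png",np.hstack([cv2.resize(x["img"][a:a+130,b:b+130,::-1],(400,400),interpolation=cv2.INTER_CUBIC) for x,a,b in((S,150,190),(T,90,180))]))
for n,X,r in(("s",S,(180,320,180,260)),("t",T,(180,330,100,200))):
  im=X["img"].astype(int)
  m=((im[...,0]>90)&(im[...,1]<60)&(im[...,2]<60)).astype(np.uint8); k,_,st,c=cv2.connectedComponentsWithStats(m)
  print(n,[(st[i,4],c[i].round(1)) for i in range(1,k) if r[0]<c[i][0]<r[1] and r[2]<c[i][1]<r[3]])
  L=np.load("L.npy")
  for a in (.78,.9): print(a,proj(X,L2W(L,(-.014+.085*np.sin(a-.45),.085,.228+.085*np.cos(a-.45)))).round(1))
E
```

```text
t 17.08 lathe pos mm [-168.2   86.   366.9] rpy [180.    7.8 174.8] F lathe [ 1.2  0.1 -0.2] w 0.0001 q [  8.   4.  89.  -2.  79. -76.]
s [(np.int32(34), array([253.9, 220.6]))]
0.78 [255.7 216.3]
0.9 [252.9 219.8]
t [(np.int32(1), array([190., 102.])), (np.int32(2), array([187.5, 105.5])), (np.int32(74), array([222. , 125.6])), (np.int32(40), array([229.9, 177.5]))]
0.78 [221.5 128.2]
0.9 [222.2 125. ]
```

View pics/z12.png

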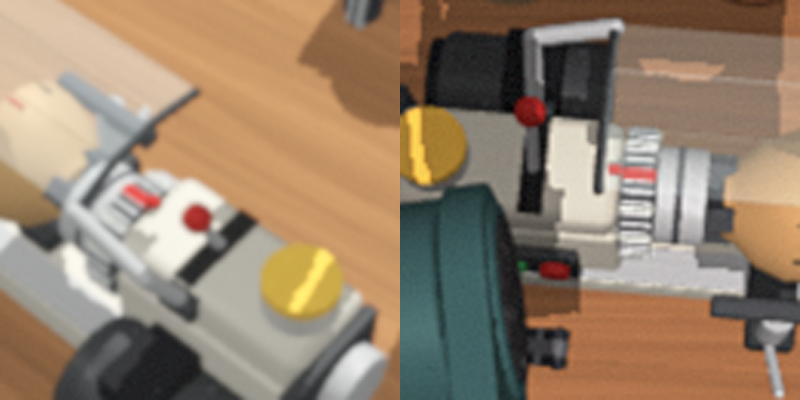

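The mark is in line with the pointer in both views and the lever is at the back (ball at top pixel (222.0,125.6), expected (222.2,125.0) at 0.9 rad). The arm is clear, so I'll hand in.

```bash
python3 -c "
from station import bot
print(bot.sign_off())"
```

```text
the job is handed in; nothing more can be done
None
```

The red mark stands at the pointer and the spindle lock lever is fully over to the back. I handed the job in at about 17 s of the 72 s allowed; the hand-in gives no verdict.

**What I did:**
- The ring started at two clicks. I rolled it to the pointer in two strokes with the closed fingertips on the knurled rim, leaning about 35°.
- I then pushed the red ball to the back until it met its stop, and drew the arm clear.

**Last checks:**
- **Mark:** by eye, it lines up with the pointer in both the top and scene views. I didn't measure the offset in millimetres.
- **Lever:** the ball's position in both views is within about 1 pixel of where it should be at 0.9 rad.
- **Arm:** the tool was about 170 mm in front of the spindle axis at the end, with only about 1 N of noise on the force reading.
- **Bowl, tin, key and block:** I kept the tool away from the bowl blank, and the tin looked unmoved. I made no separate measurement of the tin, chuck key or sanding block.

**Didn't go to plan:**
- The force on the rim was 18–22 N at the start of the strokes, above the suggested 8–15 N.
- Pressure fell to about 1 N midway through the second stroke, so I pressed in again.
- The push at the lever stop reached about 24 N.

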